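# Unlock the indexing test turret and turn it on by one position

## Robot

A 7-joint arm with a two-finger parallel gripper is mounted at the origin on a cart in front of the work surface, level with it; the furniture and walls round the work are solid. World frame = base frame: x ahead of the robot, y to its left, z up, the work surface at z = 0. Lengths are in mm, angles in rad, forces in N, time in s.
With the tool pointing down it reaches from about 425 to 925 mm from the base axis. Payload 6.8 kg.
Tool frame: the origin (TCP) lies at the very end of the fingers, on their centre line; the grasp point (between the pads) lies 19 mm behind it; z points along the fingers, x is the direction in which the jaws open and shut, and the axes are right-handed (so a half turn about z gives the same grasp; the last joint's range is limited). The gripper opens to 85 mm and grips with 20 to 120 N. Pads are 22 mm wide; open, the fingers measure 114 mm over their backs; the gripper's body (76 mm by 85 mm) begins 54 mm behind the grasp point. The pads swing forward as they close: fully open they stand 13 mm farther back than shut.
Start: joints at [-1.416, 0.477, 0.022, 1.555, -0.011, 1.109, -0.083], TCP at [175.351, 651.843, 231.308] pointing down, gripper open.
Joint ranges: [-2.96, 2.96], [-0.34, 2.1], [-1.41, 1.46], [0.24, 2.44], [-1.37, 4.51], [0.17, 1.92], [-2.96, 2.96]. Speed limits (rad/s): [2.39, 2.39, 3.14, 3.14, 3.14, 3.14, 3.14].

## Interface

Orientations are given as a unit quaternion [w, x, y, z].
In Python, from workcell import observe, read_camera, get_calibration, r gives the robot as it stands.
- The arm moves only by the tool move_arm, never from a script. Its arguments are lists of equal length, an entry for each row: "translation": the shift along the tool's x, y, z in m, a list of three; "turn": the turn, a rotation vector about the tool's x, y, z in degrees, a list of three; "hand": the closure in counts, from 0 (fully open) to 255 (shut). In form: {"translation": [[x, y, z], ...], "turn": [[ax, ay, az], ...], "hand": [hand, ...]}. A call has 1 to 12 rows; each row is the pose to reach, as a shift and turn from the pose commanded when the call began, along the tool's axes at that moment; what a row does not reach only later rows make up. A row lasts 1/10 s, in which the tool goes at most 50 mm and 8.59 degrees, less where a joint would pass 70% of its speed; a pose out of reach is approached as far as the arm can. A call with a gripper value outside its range is refused whole. The fingers move at their own pace and stop on an object; "force" is the grip in N (left out, the last holds). Time passes only in rows, so rows that repeat a pose let the fingers close. It gives the time, the measured TCP pose, the force and the opening at its end, in the units of the state.
- observe(): the state, without advancing time (a new reading comes with each control period).
- read_camera(name): name is "side" or "top" or "wrist"; returns the picture (384x512x3 uint8, red, green, blue); there is no depth.
- get_calibration(name): a dict with "fx", "fy", "cx", "cy" (pixels), "extrinsics" (4x4, takes a point from camera to world coordinates). Camera axes: x right, y up, looking along -z (the intrinsics and any distortion apply to the point x, -y, -z); pixel columns grow to the right and rows downward; lengths in mm; the calibration is good to about 2 mm. A picture is of the moment at which its call begins: read the wrist's pose just before it. get_calibration takes no time and is no camera call; for the wrist camera it gives the pose at the moment of the call.
- r.job_done(): hands the job in, once; it reports no verdict.
The state is a dict: "t": time; "qpos": joint angles; "qd": joint speeds; "joint_efforts": joint torques, N m; "tool_pos": TCP position; "eef_rot": TCP orientation; "force": force on the tool from outside, world axes, zero at the start; "wrist_torque": the same for the moment, N m; "grip_width": finger opening in mm.
Only numpy, scipy, OpenCV 4.12 (cv2) and the standard library are available. Lean on these libraries where they do the work, as an engineer would, in place of code of your own. Each camera call takes 0.05 s, during which the arm holds its last target.

## Task

The turret of the switch-testing jig is locked by a hidden latch tab, which lies somewhere behind the long slot of the sloping lock box and has to be found by feel. Push the blade of the screwdriver down through the slot and press the tab right in to free the turret, then turn the turret one position clockwise, as seen from above, so that it rests in the next click stop; do not run it past that stop or turn it the wrong way. Leave the screwdriver lying on the bench, clear of the jig, and the other loose tools where they are.

Things in the scene. Friction and masses are not known exactly. Their poses are not given: they have to be found in the camera images.
- jig: Test jig fixed to the bench: base plate 130 x 300 x 10 mm, grey round housing 168 mm across with the turret on it; lock box at its -y side; at its +y side a post with a contact head over the rim of the turret (81 to 118 mm above the bench, at least 61 mm from the turret axis). Origin on the turret axis at bench height, z up. Its yaw varies.
- lock_box: Grey box 80 mm wide on the jig's -y side, a flat chute sloping down 35 degrees from level towards the turret. Origin at the centre of its slot mouth, 58 mm above the bench, 150 mm from the turret axis. x runs along the slot, y into it (towards the turret and 35 degrees downward), z square to both. Slot 64 mm long in x, 14 mm high in z, straight and 60 mm deep in y.
- slot_mouth (a point): Same point and axes as the lock box. Hidden in the slot is a tab 20 mm wide in x, as high as the slot; its middle is somewhere between x = -19 and +19 mm, its face 20 to 30 mm in from the mouth. Beside it nothing is felt before 60 mm. The tab yields at about 5 N, slides 15 mm along y to a hard stop and stays where pushed; the turret is free once it has slid 12 mm.
- driver_tip (a point): Tip of the blade of the screwdriver. Same axes as the screwdriver: the shaft runs along its y axis and the tip is at the -y end. Shaft round, 6 mm in diameter, 100 mm long.
- driver_handle (a point): Centre of the brown handle of the screwdriver (whole tool 190 mm long, 0.05 to 0.1 kg), where it can be gripped across x; handle about 26 mm thick, 89 mm long. This point is 137 mm behind the tip along +y, and 6.5 mm above the shaft's axis along z. It lies 13 mm above the bench when the tool is lying down; z then points up.
- turret (a joint): Angle of the turret, 0 at the start, positive clockwise seen from above. Aluminium disc 176 mm across, top 52 mm above the bench, with five rocker switches (up to 77 mm above the bench) at its six places. It has a click stop every 60 degrees (1.047 rad); released within about 20 degrees of a stop it pulls itself in. Turning takes up to about 0.4 N m.
- bar_centre (a point): Centre of the black grip bar on the axis of the turret, 106 mm above the bench; bar 76 mm long along this point's x axis, 18 mm thick along y, 28 mm high along z. It turns with the turret.
- spanner: Open-ended spanner, 154 mm long, lying on the bench: leave alone.
- thermometer: White thermometer with a blue cap, 163 mm long, lying on the bench: leave alone.
- tape: Roll of black tape, 66 mm across: leave alone.
- hex_key: Hex key, 75 mm long: leave alone.
- nippers: Nippers with red handles, 144 mm long: leave alone.

How it is judged:
By the outcome, as a careful person would: the job done as asked, in the order asked, and still so for the second after the job is handed in, with the robot touching nothing.
It also fails if it takes over 70 s, if anything falls off the work surface, if the arm or the gripper's body presses on something with over 40 N, if the wrist force passes 120 N, or if a joint passes its speed limit or range.

## Working session

There is one attempt and no reset: what is moved stays moved. The work goes in short steps, Python scripts to look and compute and a tool call to move; the robot and the scene stay as the last step left them, time stands still between calls to the robot, and variables do not carry over. Pictures are saved under pics/ and viewed, and the job is handed in when it is done.

Besides the shell and the picture viewer there is one more tool, called after ">>>" by a JSON object that holds its "name" and its "arguments", one argument or row to a line. move_arm: Moves the arm, as the interface text tells. Its arguments: {"type":"object","properties":{"translation":{"type":"array"},"turn":{"type":"array"},"hand":{"type":"array"},"force":{"type":"number"}},"required":["translation","turn","hand"]}

```bash
ls; mkdir -p pics; python3 - <<'E'
from workcell import observe, read_camera, get_calibration, r
import cv2,numpy as np
s=observe();print({k:np.round(v,3).tolist() for k,v in s.items()})
for n in ["side","top","wrist"]:
    c=get_calibration(n);print(n,{k:(np.round(v,3).tolist()) for k,v in c.items()})
    im=read_camera(n);cv2.imwrite(f"pics/{n}0.png",im[:,:,::-1])
print(observe()['t'])
E
```

```text
pics
{'t': 0.0, 'qpos': [-1.416, 0.478, 0.022, 1.556, -0.011, 1.109, -0.083], 'qd': [-0.001, -0.0, -0.002, 0.001, 0.001, -0.001, 0.001], 'joint_efforts': [-0.0, -59.646, 1.608, -28.119, 0.013, 0.009, -0.0], 'tool_pos': [175.226, 651.241, 230.335], 'eef_rot': [0.001, 0.794, 0.608, -0.001], 'force': [-0.133, -0.601, -0.035], 'wrist_torque': [0.005, 0.052, -0.047], 'grip_width': 85.187}
side {'fx': 377.524, 'fy': 377.524, 'cx': 256.16, 'cy': 191.113, 'extrinsics': [[0.936, 0.271, -0.226, 214.901], [-0.352, 0.685, -0.637, -900.229], [-0.018, 0.676, 0.737, 1015.255], [0.0, 0.0, 0.0, 1.0]]}
top {'fx': 453.261, 'fy': 453.261, 'cx': 262.736, 'cy': 189.084, 'extrinsics': [[-0.026, 0.986, -0.167, 264.365], [-1.0, -0.028, -0.007, -112.45], [-0.011, 0.166, 0.986, 1531.222], [0.0, 0.0, 0.0, 1.0]]}
wrist {'fx': 271.345, 'fy': 271.345, 'cx': 252.301, 'cy': 191.74, 'extrinsics': [[0.26, -0.921, -0.291, 101.005], [0.966, 0.248, 0.079, 671.026], [-0.001, -0.302, 0.953, 371.847], [0.0, 0.0, 0.0, 1.0]]}
0.15
```

View pics/side0.png

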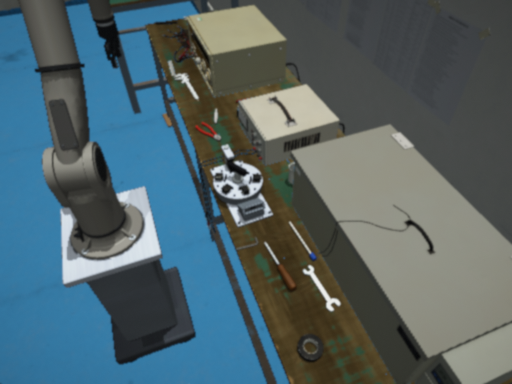

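View pics/top0.png

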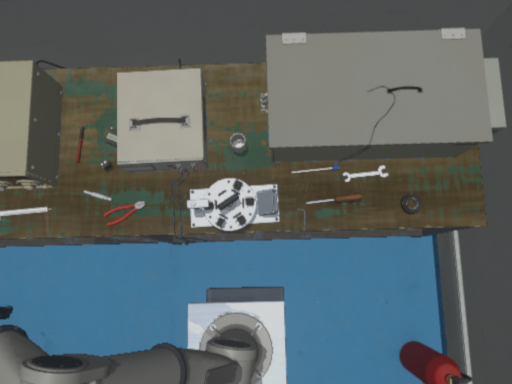

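View pics/wrist0.png

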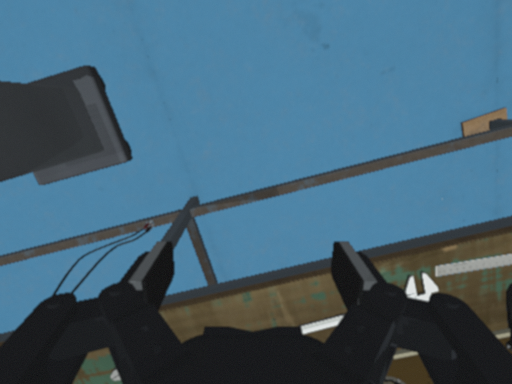

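```bash
cat > h.py <<'E'
from workcell import observe, read_camera, get_calibration, r
import cv2,numpy as np
def ray(c,u,v):
    E=np.array(c['extrinsics']);d=np.array([(u-c['cx'])/c['fx'],-(v-c['cy'])/c['fy'],-1.])
    return E[:3,3],E[:3,:3]@d
def onz(c,u,v,z):
    o,d=ray(c,u,v);return o+d*(z-o[2])/d[2]
def proj(c,p):
    E=np.array(c['extrinsics']);q=E[:3,:3].T@(np.array(p)-E[:3,3]);return c['cx']+c['fx']*q[0]/-q[2],c['cy']-c['fy']*q[1]/-q[2]
E
python3 - <<'E'
import cv2
t=cv2.imread('pics/top0.png');s=cv2.imread('pics/side0.png')
cv2.imwrite('pics/topz.png',cv2.resize(t[140:250,170:430],None,fx=3,fy=3,interpolation=2))
cv2.imwrite('pics/sidez.png',cv2.resize(s[130:310,190:350],None,fx=3.3,fy=3.3,interpolation=2))
E
```

```text
(no output)
```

View pics/topz.png

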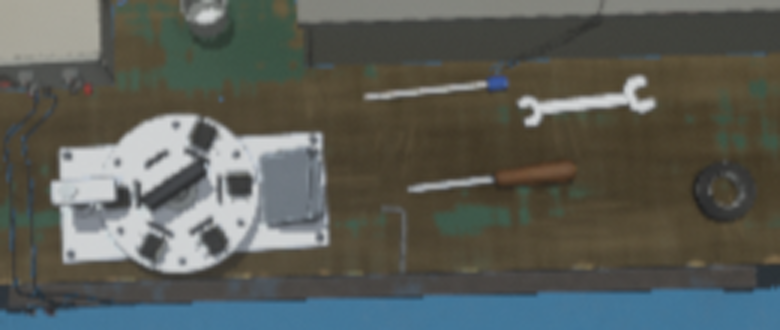

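View pics/sidez.png

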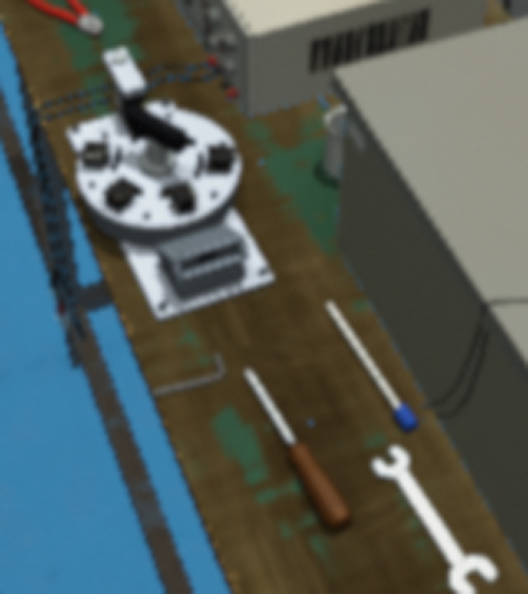

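```bash
python3 - <<'E'
from h import *
c=get_calibration('top');s=get_calibration('side')
T=lambda u,v:((u+.5)/3-.5+170,(v+.5)/3-.5+140)
S=lambda u,v:((u+.5)/3.3-.5+190,(v+.5)/3.3-.5+130)
def p(n,uv,z,cc=c): print(n,np.round(onz(cc,*uv,z),1))
p('tip',T(409,189),3+3.5);p('hstart',T(497,181),13);p('hend',T(577,171),13)
p('tip s',S(249,371),6.5,s);p('hs s',S(294,447),13,s);p('hend s',S(342,520),13,s)
for n,uv in dict(tl=(62,148),tr=(322,133),br=(328,245),bl=(64,263)).items(): p('plate '+n,T(*uv),10)
p('plate br s',S(159,318),10,s);p('plate tr s',S(272,278),10,s)
# disc ellipse
im=cv2.imread('pics/top0.png')
# disc edges
p('disc L',T(100,190),52);p('disc R',T(262,190),52);p('disc T',T(182,113),52);p('disc B',T(182,273),52)
p('bar a',T(142,202),118);p('bar b',T(204,164),118)
# handle mask
hsv=cv2.cvtColor(im,cv2.COLOR_BGR2HSV)
m=cv2.inRange(hsv,(0,110,60),(14,255,200));m[:,:330]=0;m[:190]=0;m[215:]=0;m[:,366:]=0
pts=np.argwhere(m)[:,::-1];print(len(pts),pts.min(0),pts.max(0))
w=np.array([onz(c,*q,13)[:2] for q in pts]);mu=w.mean(0);U,sv,V=np.linalg.svd(w-mu);print(mu,V[0],np.ptp((w-mu)@V[0]),np.ptp((w-mu)@V[1]))
im=cv2.imread('pics/side0.png');hsv=cv2.cvtColor(im,cv2.COLOR_BGR2HSV)
m=cv2.inRange(hsv,(0,110,60),(14,255,200));m[:260]=0;m[295:]=0;m[:,:270]=0;m[:,300:]=0
pts=np.argwhere(m)[:,::-1];print(len(pts))
w=np.array([onz(s,*q,13)[:2] for q in pts]);mu=w.mean(0);U,sv,V=np.linalg.svd(w-mu);print(mu,V[0],np.ptp((w-mu)@V[0]),np.ptp((w-mu)@V[1]))
E
```

```text
tip [ 471.1 -247.1    6.5]
hstart [ 476.5 -345.8   13. ]
hend [ 485.4 -436.3   13. ]
tip s [ 472.2 -247.4    6.5]
hs s [ 478.1 -345.6   13. ]
hend s [ 488.7 -429.3   13. ]
plate tl [528.5 145.1  10. ]
plate tr [ 537.5 -150.8   10. ]
plate br [ 409.8 -153.5   10. ]
plate bl [397.7 142.8  10. ]
plate br s [ 410.4 -156.4   10. ]
plate tr s [ 536.3 -150.1   10. ]
disc L [473.2  96.2  52. ]
disc R [468.3 -81.9  52. ]
disc T [556.9   4.7  52. ]
disc B [379.7   7.3  52. ]
bar a [450.   42.8 118. ]
bar b [488.5 -22.9 118. ]
144 [335 194] [360 201]
[ 483.43906857 -391.01951086] [-0.07576559  0.99712566] 85.70913399407894 22.76746871724383
161
[ 484.87190761 -389.38916199] [ 0.10618764 -0.99434611] 86.28025452363241 20.56475567421738
```

```bash
cat >> h.py <<'E'
from scipy.spatial.transform import Rotation as R
def Rt(q): return R.from_quat([q[1],q[2],q[3],q[0]])
def Rgoal(az,tilt=0):
    """tool down with tool x at az(deg), then turned about tool x by tilt(deg)"""
    a=np.deg2rad(az);x=np.array([np.cos(a),np.sin(a),0]);z=np.array([0,0,-1.]);y=np.cross(z,x)
    return R.from_matrix(np.c_[x,y,z])*R.from_euler('x',tilt,degrees=True)
def plan(wps,p0=None,R0=None):
    s=observe();p0=s['tool_pos'] if p0 is None else p0;R0=Rt(s['eef_rot']) if R0 is None else R0
    for p,Rg in wps:
        print(np.round(R0.inv().apply(np.array(p)-p0)/1000,4).tolist(),np.round((R0.inv()*Rg).as_rotvec(degrees=True),2).tolist())
E
python3 - <<'E'
from h import *
plan([((300,400,270),Rgoal(53)),((430,190,270),Rgoal(27)),((480,0,270),Rgoal(4)),((480,-230,260),Rgoal(4))],p0=np.array([175.35,651.84,231.3]))
E
```

```text
[-0.2109, 0.1858, -0.0384] [0.02, 0.08, 21.95]
[-0.3799, 0.3659, -0.0381] [0.04, 0.07, 47.95]
[-0.5504, 0.4635, -0.0379] [0.05, 0.06, 70.95]
[-0.7725, 0.5232, -0.0276] [0.05, 0.06, 70.95]
```

>>> {"name": "move_arm", "arguments": {
  "translation": [
    [-0.04,0.03,-0.02],
    [-0.08,0.065,-0.038],
    [-0.12,0.1,-0.038],
    [-0.16,0.14,-0.038],
    [-0.2,0.175,-0.038],
    [-0.24,0.215,-0.038],
    [-0.275,0.25,-0.038],
    [-0.31,0.29,-0.038],
    [-0.345,0.325,-0.038],
    [-0.38,0.365,-0.038],
    [-0.38,0.365,-0.038],
    [-0.38,0.365,-0.038]
  ],
  "turn": [
    [0,0,4],
    [0,0,8],
    [0,0,13],
    [0,0,18],
    [0,0,23],
    [0,0,28],
    [0,0,33],
    [0,0,38],
    [0,0,43],
    [0,0,48],
    [0,0,48],
    [0,0,48]
  ],
  "hand": [0,0,0,0,0,0,0,0,0,0,0,0]
}}

```text
t: 1.35
tool_pos: [431.3, 185.1, 269.5]
eef_rot: [0.001, 0.973, 0.229, 0.0]
force: [0.5, -0.4, 0.2]
grip_width: 85.3
```

```bash
python3 - <<'E'
from h import *
print(np.round(observe()['qpos'],3))
plan([((480,0,270),Rgoal(4)),((480,-110,270),Rgoal(4))])
E
```

```text
[-0.933  0.086  0.424  2.005 -0.039  1.058 -0.03 ]
[-0.0388, 0.1874, -0.0003] [0.06, -0.04, 22.45]
[-0.0878, 0.2859, -0.0002] [0.06, -0.04, 22.45]
```

>>> {"name": "move_arm", "arguments": {
  "translation": [
    [-0.009,0.045,0],
    [-0.018,0.09,0],
    [-0.028,0.135,0],
    [-0.04,0.187,0],
    [-0.055,0.22,0],
    [-0.07,0.25,0],
    [-0.088,0.286,0],
    [-0.088,0.286,0],
    [-0.088,0.286,0]
  ],
  "turn": [
    [0,0,4],
    [0,0,8],
    [0,0,12],
    [0,0,16],
    [0,0,20],
    [0,0,22],
    [0,0,22.4],
    [0,0,22.4],
    [0,0,22.4]
  ],
  "hand": [0,0,0,0,0,0,0,0,0]
}}

```text
t: 2.25
tool_pos: [480.1, -104.7, 269.1]
eef_rot: [-0.0, 0.999, 0.039, -0.0]
force: [-0.3, 1.1, 0.7]
grip_width: 85.5
```

```bash
python3 - <<'E'
from h import *
import pickle
s=observe();print(np.round(s['qpos'],3),s['tool_pos'],s['eef_rot'])
c=get_calibration('wrist');im=read_camera('wrist')[:,:,::-1];cv2.imwrite('pics/w1.png',cv2.resize(im,None,fx=1.5,fy=1.5,interpolation=2));cv2.imwrite('pics/w1raw.png',im);pickle.dump(c,open('w1.pkl','wb'))
E
```

```text
[-0.545  0.143  0.712  1.973 -0.107  1.063  0.292] [ 480.09642578 -104.67544298  269.12244687] [-1.74724990e-04  9.99239641e-01  3.89881273e-02 -1.87586789e-04]
```

View pics/w1.png

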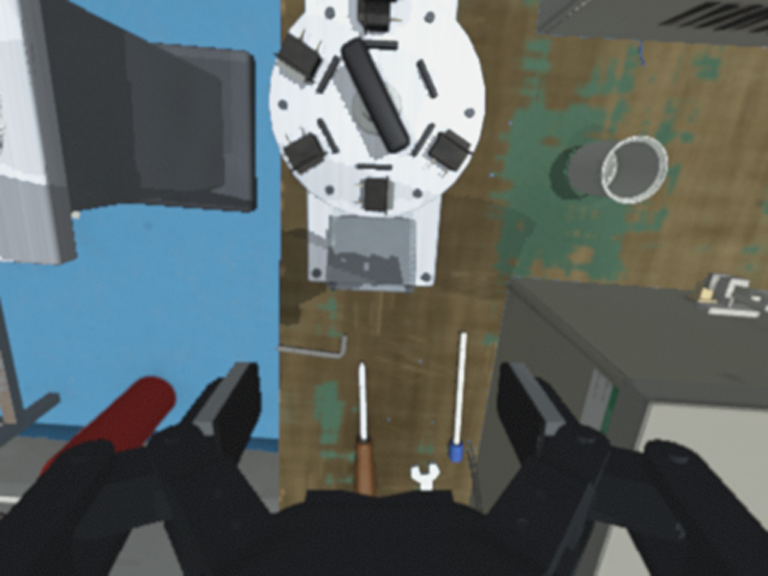

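```bash
python3 - <<'E'
from h import *
import pickle
c=pickle.load(open('w1.pkl','rb'))
W=lambda u,v:((u+.5)/1.5-.5,(v+.5)/1.5-.5)
def p(n,u,v,z):
    q=onz(c,*W(u,v),z);print(n,np.round(q,1));return q
im=cv2.imread('pics/w1raw.png');hsv=cv2.cvtColor(im,cv2.COLOR_BGR2HSV)
p('disc L',269,100,52);p('disc R',486,100,52);p('disc B',377,217,52)
p('pl bl',307,281,10);p('pl br',434,287,10);p('pl br top',441,195,10);p('pl bl top',309,195,10)
p('box l',328,285,58);p('box r',413,287,58);
p('tip',361,364,6.5);p('hs',363,440,13);
# hub centre, bar ends
p('bar a',355,44,118);p('bar b',394,145,118)
# bright disc edge fit
E=[]
g=cv2.cvtColor(im,cv2.COLOR_BGR2GRAY)
o=np.array(proj(c,(470,6,52)));print(o)
for a in np.deg2rad(np.r_[-60:61:4,120:241:4]):
    prof=[];rs=np.arange(60,84,.5)
    P=np.array([o+r_*np.array([np.cos(a),np.sin(a)]) for r_ in rs],np.float32)
    v=cv2.remap(g,P[:,0].reshape(1,-1),P[:,1].reshape(1,-1),1)[0].astype(float)
    d=np.diff(cv2.GaussianBlur(v.reshape(1,-1),(0,0),2)[0]);i=np.argmin(d)
    if d[i]<-4 : E.append(onz(c,*P[i],51)[:2])
E=np.array(E)
for _ in range(5):
    A=np.c_[2*E,np.ones(len(E))];x=np.linalg.lstsq(A,(E**2).sum(1),rcond=None)[0];rr=np.sqrt(x[2]+x[0]**2+x[1]**2);res=np.hypot(*(E-x[:2]).T)-rr;E=E[abs(res)<max(1.5,2*res.std())]
print('disc',x[:2],rr,len(E),res.std())
cv2.imwrite('pics/w1z.png',cv2.resize(im[120:210,190:310],None,fx=6,fy=6,interpolation=2))
E
```

```text
disc L [382.5  10.4  52. ]
disc R [556.9  23.9  52. ]
disc B [476.5 -76.4  52. ]
pl bl [ 410.  -152.7   10. ]
pl br [ 540.8 -149.    10. ]
pl br top [536.5 -56.2  10. ]
pl bl top [409.8 -66.1  10. ]
box l [ 436.8 -140.1   58. ]
box r [ 513.8 -136.    58. ]
tip [ 471.4 -245.     6.5]
hs [ 480.1 -339.5   13. ]
bar a [453.9  40.1 118. ]
bar b [483.9 -18.2 118. ]
[251.03714102  76.48182824]
disc [469.56235333  10.54680923] 87.13078736178825 47 0.35968587962371323
```

View pics/w1z.png

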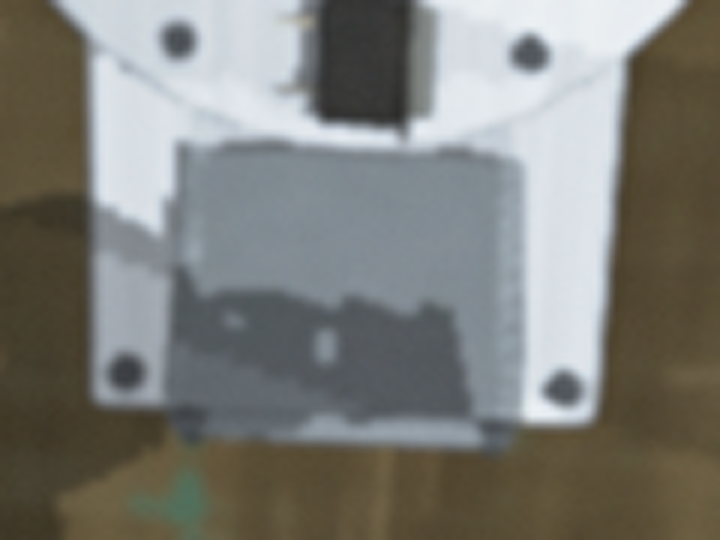

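```bash
python3 - <<'E'
from h import *
print(observe()['tool_pos'])
plan([((480,-260,200),Rgoal(4.9)),((483,-383,100),Rgoal(4.9))],p0=np.array([480,-110,270]))
E
```

```text
[ 480.27185514 -103.60244444  269.06144467]
[-0.012, 0.1496, 0.0699] [-0.03, 0.02, -0.3]
[-0.0188, 0.2725, 0.1699] [-0.03, 0.02, -0.3]
```

```bash
python3 - <<'E'
from h import *
plan([((480,-260,200),Rgoal(4.9)),((483,-383,100),Rgoal(4.9))])
E
```

```text
[-0.0128, 0.1559, 0.069] [-0.03, 0.02, -0.3]
[-0.0196, 0.2788, 0.1689] [-0.03, 0.02, -0.3]
```

>>> {"name": "move_arm", "arguments": {
  "translation": [
    [-0.003,0.04,0.018],
    [-0.006,0.08,0.035],
    [-0.009,0.118,0.052],
    [-0.013,0.156,0.07],
    [-0.015,0.19,0.1],
    [-0.017,0.22,0.125],
    [-0.018,0.25,0.148],
    [-0.02,0.279,0.169],
    [-0.02,0.279,0.169],
    [-0.02,0.279,0.169]
  ],
  "turn": [
    [0,0,0],
    [0,0,0],
    [0,0,0],
    [0,0,-0.3],
    [0,0,-0.3],
    [0,0,-0.4],
    [0,0,-0.4],
    [0,0,-0.4],
    [0,0,-0.4],
    [0,0,-0.4]
  ],
  "hand": [90,90,90,90,90,90,90,90,90,90]
}}

```text
t: 3.3
tool_pos: [482.9, -382.9, 99.3]
eef_rot: [-0.001, 0.999, 0.044, -0.001]
force: [0.8, 0.3, 0.2]
grip_width: 55.3
```

```bash
python3 - <<'E'
from h import *
import pickle
s=observe();print(np.round(s['qpos'],3),s['tool_pos'],s['eef_rot'],s['grip_width'])
c=get_calibration('wrist');im=read_camera('wrist')[:,:,::-1];cv2.imwrite('pics/w2.png',cv2.resize(im,None,fx=1.5,fy=1.5,interpolation=2));cv2.imwrite('pics/w2raw.png',im);pickle.dump(c,open('w2.pkl','wb'))
for d in (0,137,190): print(np.array(proj(c,(471.5+.0854*d,-246-.996*d,7 if d==0 else 13)))*1.5)
E
```

```text
[ 0.12   0.611  0.625  1.84  -0.467  0.843  1.066] [ 482.92905432 -382.88569937   99.34707183] [-9.12808967e-04  9.99043759e-01  4.37079930e-02 -5.88019607e-04] 55.32829780662087
[379.34581356  32.80498513]
[378.88187835 294.70983919]
[378.74016531 374.61687946]
```

View pics/w2.png

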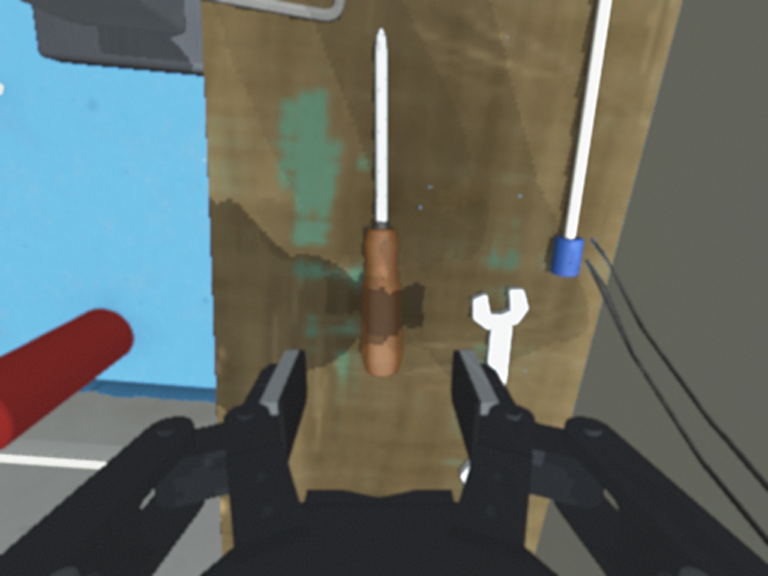

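>>> {"name": "move_arm", "arguments": {
  "translation": [
    [0.0008,-0.001,0.02],
    [0.0008,-0.002,0.045],
    [0.0008,-0.003,0.07],
    [0.0008,-0.003,0.085],
    [0.0008,-0.003,0.0945],
    [0.0008,-0.003,0.0945]
  ],
  "turn": [
    [0,0,0],
    [0,0,0],
    [0,0,0],
    [0,0,0],
    [0,0,0],
    [0,0,0]
  ],
  "hand": [135,135,135,135,135,135]
}}

```text
t: 3.95
tool_pos: [483.2, -380.4, 5.3]
eef_rot: [-0.0, 0.999, 0.044, -0.0]
force: [-1.7, 0.5, 0.7]
grip_width: 40.1
```

>>> {"name": "move_arm", "arguments": {
  "translation": [
    [0,0,0],
    [0,0,0],
    [0,0,0],
    [0,0,0],
    [0,0,0],
    [0,0,0]
  ],
  "turn": [
    [0,0,0],
    [0,0,0],
    [0,0,0],
    [0,0,0],
    [0,0,0],
    [0,0,0]
  ],
  "hand": [255,255,255,255,255,255],
  "force": 80
}}

```text
t: 4.55
tool_pos: [483.7, -381.9, 7.2]
eef_rot: [0.0, 0.999, 0.043, 0.001]
force: [-0.2, 1.2, 7.1]
grip_width: 19.7
```

```bash
python3 - <<'E'
from h import *
s=observe();print(np.round(s['qpos'],3),s['tool_pos'],s['eef_rot'],s['grip_width'],s['force'],s['t'])
E
```

```text
[ 0.188  0.734  0.528  1.874 -0.564  0.684  1.137] [ 483.69089718 -381.85100437    7.17754559] [3.25936614e-04 9.99071375e-01 4.30744619e-02 9.33679440e-04] 19.719368976672346 [-0.24767786  1.20174089  7.09415449] 4.55
```

>>> {"name": "move_arm", "arguments": {
  "translation": [
    [0,0,-0.01],
    [0,0,-0.03],
    [0,0,-0.06],
    [0,0,-0.1],
    [0,0,-0.14],
    [0,0,-0.14],
    [0,0,-0.14]
  ],
  "turn": [
    [0,0,0],
    [0,0,0],
    [0,0,0],
    [0,0,0],
    [0,0,0],
    [0,0,0],
    [0,0,0]
  ],
  "hand": [255,255,255,255,255,255,255]
}}

```text
t: 5.25
tool_pos: [483.4, -381.7, 147.2]
eef_rot: [0.001, 0.999, 0.043, 0.001]
force: [-0.8, 0.2, -1.3]
grip_width: 19.7
```

```bash
cat > look.py <<'E'
import sys
from h import *
import pickle
n=sys.argv[1]
s=observe();print(s['t'],np.round(s['qpos'],3),np.round(s['tool_pos'],1),np.round(s['eef_rot'],4),s['grip_width'],np.round(s['force'],1))
for cam in sys.argv[2:]:
    c=get_calibration(cam);im=read_camera(cam)[:,:,::-1];cv2.imwrite(f'pics/{n}{cam}.png',cv2.resize(im,None,fx=1.5,fy=1.5,interpolation=2));cv2.imwrite(f'pics/{n}{cam}raw.png',im);pickle.dump(c,open(f'{n}{cam}.pkl','wb'))
    if cam=='side':cv2.imwrite(f'pics/{n}{cam}.png',cv2.resize(im[130:310,190:350],None,fx=3.3,fy=3.3,interpolation=2))
    if cam=='top': cv2.imwrite(f'pics/{n}{cam}.png',cv2.resize(im[140:250,170:430],None,fx=3,fy=3,interpolation=2))
E
python3 look.py w3 wrist side
```

```text
5.25 [ 0.081  0.55   0.673  1.816 -0.423  0.921  1.029] [ 483.4 -381.7  147.2] [5.000e-04 9.991e-01 4.310e-02 1.200e-03] 19.708193637612833 [-0.8  0.2 -1.3]
```

View pics/w3wrist.png

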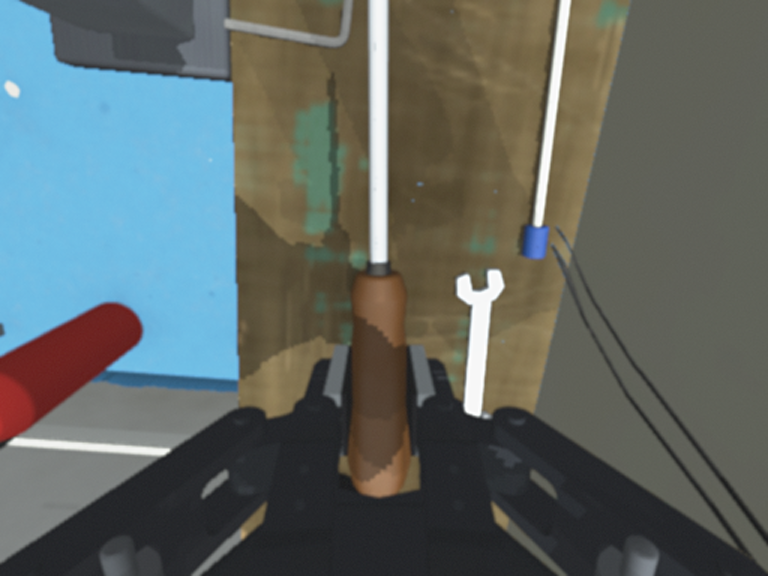

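View pics/w3side.png

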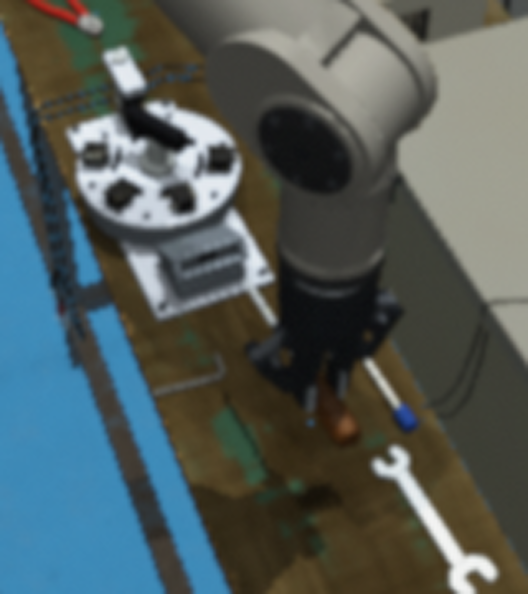

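```bash
python3 - <<'E'
from h import *
import pickle
c=pickle.load(open('w3side.pkl','rb'))
s=observe();Rm=Rt(s['eef_rot'])
tip=s['tool_pos']+Rm.apply([0,-136.5,-.7]);print(tip)
for d in (0,10,40):
    u,v=proj(c,s['tool_pos']+Rm.apply([0,-136.5+d,-.7]));print((u-190)*3.3,(v-130)*3.3)
w=pickle.load(open('w3wrist.pkl','rb'))
print(np.array(proj(w,s['tool_pos']+Rm.apply([0,-40,-.7])))*1.5)
im=cv2.imread('pics/w3sideraw.png');cv2.imwrite('pics/z.png',cv2.resize(im[205:250,255:300],None,fx=12,fy=12,interpolation=0))
E
```

```text
[ 470.57959472 -244.67122548  145.81634225]
244.92297426412824 278.439126059576
249.91824291646043 286.27559859026775
265.24138998594765 310.31422983340013
[375.22841836 262.2589527 ]
```

View pics/z.png

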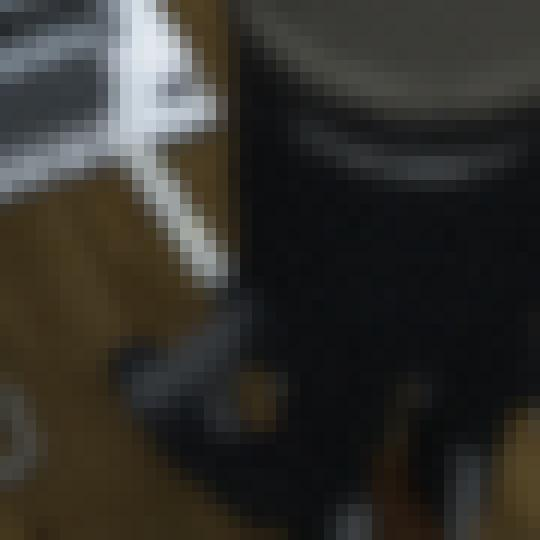

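```bash
cat >> h.py <<'E'
YAW=0.028; AX=np.array([469.,8.5]); TIPT=np.array([0,-136.5,-.7])
def slotframe():
    y=np.array([-np.sin(YAW)*np.cos(np.deg2rad(35)),np.cos(YAW)*np.cos(np.deg2rad(35)),-np.sin(np.deg2rad(35))])
    x=np.array([np.cos(YAW),np.sin(YAW),0]);z=np.cross(x,y)
    M=np.r_[AX+150*np.array([np.sin(YAW),-np.cos(YAW)]),58.]
    return M,x,y,z
def tcp_for(sx,sy,sz=0):
    M,x,y,z=slotframe();Rg=Rgoal(np.rad2deg(YAW),-35)
    return M+sx*x+sy*y+sz*z-Rg.apply(TIPT),Rg
E
python3 - <<'E'
from h import *
plan([tcp_for(0,-90),tcp_for(0,-40)]); print(tcp_for(0,-40)[0],tcp_for(0,-90)[0])
E
```

```text
[0.0006, -0.0535, -0.0423] [-35.06, -0.95, 3.26]
[0.003, -0.0944, -0.0136] [-35.06, -0.95, 3.26]
[ 477.2584123  -286.366214    158.66283458] [ 478.40507532 -327.30776188  187.3416564 ]
```

>>> {"name": "move_arm", "arguments": {
  "translation": [
    [0,-0.008,-0.008],
    [0,-0.018,-0.016],
    [0,-0.028,-0.024],
    [0,-0.036,-0.03],
    [0.0005,-0.045,-0.036],
    [0.0006,-0.0535,-0.042],
    [0.0006,-0.0535,-0.042],
    [0.003,-0.075,-0.028],
    [0.003,-0.0945,-0.0136],
    [0.003,-0.0945,-0.0136],
    [0.003,-0.0945,-0.0136]
  ],
  "turn": [
    [-6,0,0.5],
    [-12,-0.3,1],
    [-18,-0.5,1.6],
    [-24,-0.6,2.2],
    [-30,-0.8,2.8],
    [-35,-0.95,3.25],
    [-35,-0.95,3.25],
    [-35,-0.95,3.25],
    [-35,-0.95,3.25],
    [-35,-0.95,3.25],
    [-35,-0.95,3.25]
  ],
  "hand": [255,255,255,255,255,255,255,255,255,255,255]
}}

```text
t: 6.45
tool_pos: [477.2, -287.8, 159.1]
eef_rot: [0.301, 0.954, 0.013, 0.004]
force: [0.0, 0.5, -0.7]
grip_width: 19.7
```

```bash
python3 look.py w4 wrist side top; python3 - <<'E'
from h import *
import pickle
s=observe();Rm=Rt(s['eef_rot']);M,x,y,z=slotframe()
print('err rot',(Rm.inv()*tcp_for(0,-40)[1]).as_rotvec(degrees=True),'pos',tcp_for(0,-40)[0]-s['tool_pos'])
tip=s['tool_pos']+Rm.apply(TIPT);print('tip',tip)
for n in('side','top','wrist'):
    c=pickle.load(open(f'w4{n}.pkl','rb'));print(n,[np.round(proj(c,q),1).tolist() for q in(tip,M,M-32*x,M+32*x)])
im=cv2.imread('pics/w4sideraw.png');cv2.imwrite('pics/z.png',cv2.resize(im[180:240,225:295],None,fx=10,fy=10,interpolation=2))
im=cv2.imread('pics/w4wristraw.png');cv2.imwrite('pics/z2.png',cv2.resize(im[0:140,170:350],None,fx=4,fy=4,interpolation=2))
E
```

```text
6.45 [-0.777  0.671  1.174  2.17  -0.055  0.487  0.318] [ 477.2 -287.8  159.1] [0.3006 0.9537 0.0131 0.004 ] 19.71096313162132 [ 0.   0.5 -0.7]
err rot [ 0.00120479 -0.03607891 -0.16528881] pos [-0.21269503  2.0922836  -1.32098124]
tip [ 474.72271866 -176.27774088   82.26210596]
side [[257.6, 211.0], [253.6, 208.3], [244.5, 211.2], [262.5, 205.4]]
top [[286.0, 198.9], [275.1, 200.8], [275.6, 210.4], [274.5, 191.2]]
wrist [[253.1, -36.0], [251.7, -170.6], [167.8, -170.4], [335.7, -170.7]]
```

View pics/z.png

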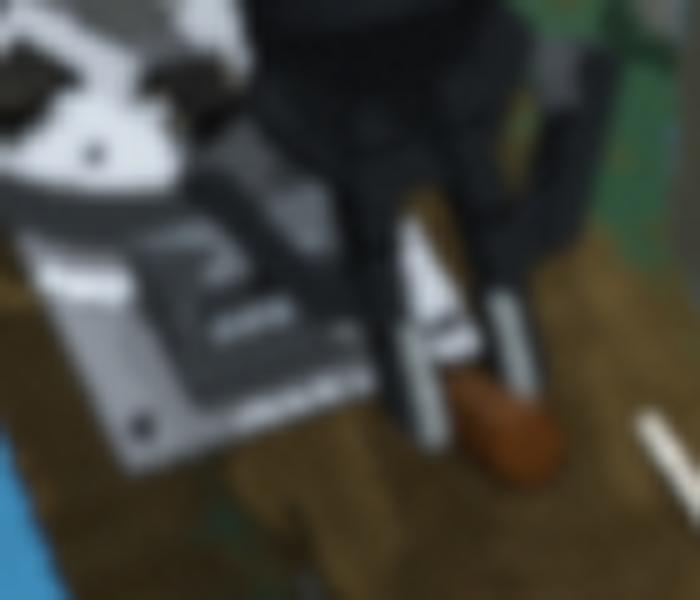

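View pics/z2.png

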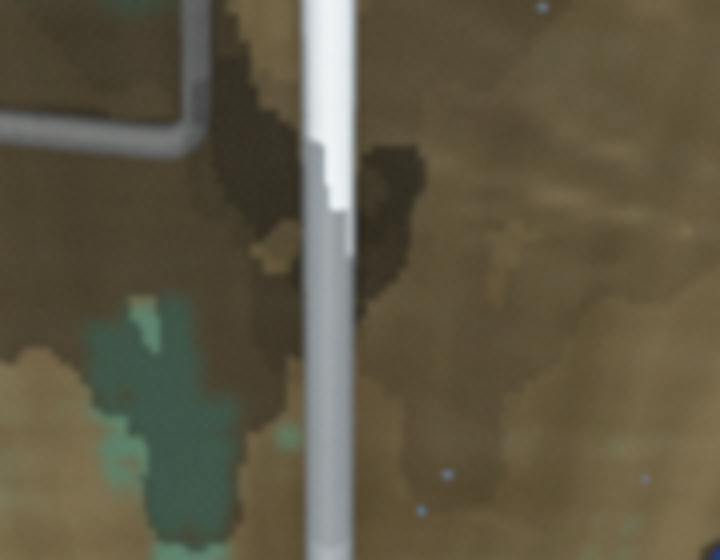

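View pics/w4top.png

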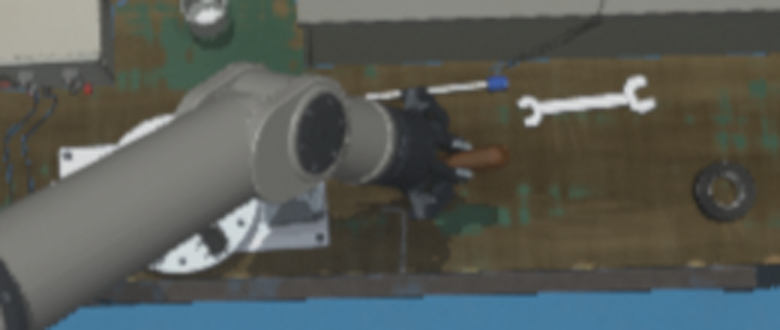

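```bash
python3 - <<'E'
from h import *
im=cv2.imread('pics/side0.png');z=cv2.resize(im[190:230,230:285],None,fx=12,fy=12,interpolation=2)
c=get_calibration('side');M,x,y,zz=slotframe()
for q in [M-32*x+7*zz,M+32*x+7*zz,M+32*x-7*zz,M-32*x-7*zz]:
    u,v=proj(c,q);cv2.circle(z,(int((u-230+.5)*12),int((v-190+.5)*12)),3,(0,0,255),-1)
cv2.imwrite('pics/z.png',z)
E
```

```text
(no output)
```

View pics/z.png

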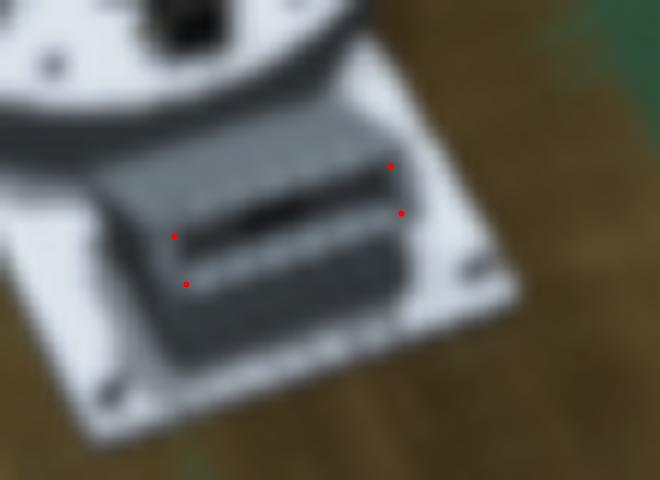

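>>> {"name": "move_arm", "arguments": {
  "translation": [
    [0,-0.012,0],
    [0,-0.025,0],
    [0,-0.035,0],
    [0,-0.042,0],
    [0,-0.048,0],
    [0,-0.054,0],
    [0,-0.058,0],
    [0,-0.058,0]
  ],
  "turn": [
    [0,0,0],
    [0,0,0],
    [0,0,0],
    [0,0,0],
    [0,0,0],
    [0,0,0],
    [0,0,0],
    [0,0,0]
  ],
  "hand": [255,255,255,255,255,255,255,255]
}}

```text
t: 7.4
tool_pos: [476.5, -239.1, 125.8]
eef_rot: [0.301, 0.954, 0.014, 0.005]
force: [-0.3, 0.3, -0.9]
grip_width: 19.7
```

```bash
cat > st.py <<'E'
from h import *
s=observe();Rm=Rt(s['eef_rot']);M,x,y,z=slotframe();tip=s['tool_pos']+Rm.apply(TIPT)
B=np.c_[x,y,z].T
print('t',s['t'],'tip slot',np.round(B@(tip-M),1),'F slot',np.round(B@s['force'],1),'w',round(s['grip_width'],1),'roterr',np.round((Rm.inv()*tcp_for(0,0)[1]).as_rotvec(degrees=True),1))
E
python3 look.py w5 side; python3 st.py
```

```text
7.4 [-0.852  0.73   1.136  2.208 -0.105  0.465  0.245] [ 476.5 -239.1  125.8] [0.3007 0.9536 0.0136 0.0047] 19.738257491938477 [-0.3  0.3 -0.9]
t 7.45 tip slot [ 0.6 17.1  0.2] F slot [ 0.9 -0.4 -0.6] w 19.6 roterr [ 0.  -0.1 -0. ]
```

View pics/w5side.png

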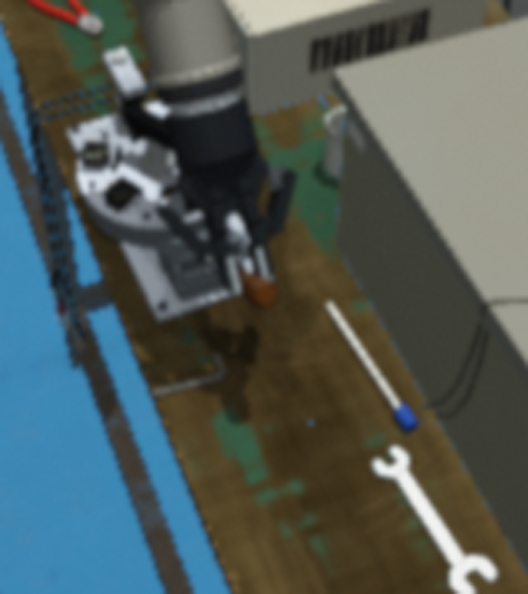

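>>> {"name": "move_arm", "arguments": {
  "translation": [
    [0,-0.003,0],
    [0,-0.006,0],
    [0,-0.009,0],
    [0,-0.012,0],
    [0,-0.014,0],
    [0,-0.016,0],
    [0,-0.016,0]
  ],
  "turn": [
    [0,0,0],
    [0,0,0],
    [0,0,0],
    [0,0,0],
    [0,0,0],
    [0,0,0],
    [0,0,0]
  ],
  "hand": [255,255,255,255,255,255,255]
}}

```text
t: 8.15
tool_pos: [476.2, -226.3, 116.9]
eef_rot: [0.301, 0.954, 0.013, 0.005]
force: [0.7, -2.5, 1.4]
grip_width: 19.9
```

```bash
python3 st.py
```

```text
t 8.15 tip slot [ 0.7 33.1  0.2] F slot [ 0.6 -2.9 -0.3] w 19.9 roterr [ 0.  -0.1 -0. ]
```

>>> {"name": "move_arm", "arguments": {
  "translation": [
    [0,-0.002,0],
    [0,-0.004,0],
    [0,-0.004,0]
  ],
  "turn": [
    [0,0,0],
    [0,0,0],
    [0,0,0]
  ],
  "hand": [255,255,255]
}}

```text
t: 8.45
tool_pos: [476.0, -222.8, 114.4]
eef_rot: [0.301, 0.954, 0.013, 0.005]
force: [-0.4, -2.1, 0.9]
grip_width: 19.5
```

```bash
python3 st.py
```

```text
t 8.45 tip slot [ 0.6 37.4  0.2] F slot [-0.4 -2.2 -0.4] w 19.5 roterr [-0.  -0.1 -0. ]
```

>>> {"name": "move_arm", "arguments": {
  "translation": [
    [0,-0.002,0],
    [0,-0.004,0]
  ],
  "turn": [
    [0,0,0],
    [0,0,0]
  ],
  "hand": [255,255]
}}

```text
t: 8.65
tool_pos: [476.0, -221.4, 113.4]
eef_rot: [0.302, 0.953, 0.013, 0.005]
force: [0.5, -13.0, 9.6]
grip_width: 19.8
```

>>> {"name": "move_arm", "arguments": {
  "translation": [
    [0,-0.002,0],
    [0,-0.004,0]
  ],
  "turn": [
    [0,0,0],
    [0,0,0]
  ],
  "hand": [255,255]
}}

```text
t: 8.85
tool_pos: [475.9, -221.1, 113.0]
eef_rot: [0.304, 0.953, 0.012, 0.006]
force: [0.4, -21.9, 16.6]
grip_width: 19.8
```

```bash
python3 st.py
```

```text
t 8.85 tip slot [ 1.1 39.6 -0.8] F slot [ -0.2 -27.5   1.1] w 19.8 roterr [ 0.4 -0.1 -0.3]
```

>>> {"name": "move_arm", "arguments": {
  "translation": [
    [0,0,0],
    [0,0.01,0],
    [0,0.025,0],
    [0,0.05,0],
    [0,0.08,0],
    [0,0.11,0],
    [0,0.135,0],
    [0,0.135,0],
    [0,0.135,0]
  ],
  "turn": [
    [0,0,0],
    [0,0,0],
    [0,0,0],
    [0,0,0],
    [0,0,0],
    [0,0,0],
    [0,0,0],
    [0,0,0],
    [0,0,0]
  ],
  "hand": [255,255,255,255,255,255,255,255,255]
}}

```text
t: 9.75
tool_pos: [478.7, -326.7, 187.1]
eef_rot: [0.3, 0.954, 0.013, 0.005]
force: [0.7, -0.0, -1.2]
grip_width: 19.9
```

```bash
python3 st.py; python3 - <<'E'
from h import *
s=observe();print(s['tool_pos'],s['force'])
plan([((483.7,-383,150),Rgoal(4.9)),((483.7,-383,40),Rgoal(4.9)),((483.7,-383,7.5),Rgoal(4.9))])
E
```

```text
t 9.75 tip slot [  0.5 -89.4   0.4] F slot [ 0.7  0.7 -1. ] w 19.9 roterr [-0.1 -0.1 -0.1]
[ 478.7287991  -326.70794576  187.1120353 ] [ 0.65175525 -0.01245225 -1.1988016 ]
[0.0034, 0.025, 0.0627] [34.9, 0.92, -3.24]
[0.0032, -0.0379, 0.1529] [34.9, 0.92, -3.24]
[0.0031, -0.0565, 0.1796] [34.9, 0.92, -3.24]
```

>>> {"name": "move_arm", "arguments": {
  "translation": [
    [0,0.005,0.01],
    [0,0.01,0.02],
    [0.001,0.014,0.03],
    [0.002,0.018,0.045],
    [0.003,0.022,0.055],
    [0.0034,0.025,0.063],
    [0.0034,0.01,0.085],
    [0.0033,-0.01,0.113],
    [0.0032,-0.028,0.139],
    [0.0032,-0.038,0.153],
    [0.0032,-0.038,0.153]
  ],
  "turn": [
    [6,0.15,-0.5],
    [12,0.3,-1],
    [18,0.45,-1.6],
    [24,0.6,-2.2],
    [30,0.8,-2.8],
    [34.9,0.92,-3.24],
    [34.9,0.92,-3.24],
    [34.9,0.92,-3.24],
    [34.9,0.92,-3.24],
    [34.9,0.92,-3.24],
    [34.9,0.92,-3.24]
  ],
  "hand": [255,255,255,255,255,255,255,255,255,255,255]
}}

```text
t: 10.85
tool_pos: [482.7, -381.0, 37.4]
eef_rot: [-0.001, 0.999, 0.044, -0.003]
force: [0.6, -0.0, -0.8]
grip_width: 19.8
```

```bash
python3 look.py w6 wrist; python3 - <<'E'
from h import *
plan([((483.7,-383,8),Rgoal(4.9)),((483.7,-383,6.5),Rgoal(4.9))])
E
```

```text
10.85 [ 0.185  0.684  0.528  1.864 -0.494  0.733  1.08 ] [ 482.7 -381.    37.4] [-0.0011  0.999   0.0437 -0.0025] 19.791787913710085 [ 0.6 -0.  -0.8]
[0.0002, 0.0006, 0.0313] [-0.01, 0.15, 0.08]
[0.0002, 0.0006, 0.0328] [-0.01, 0.15, 0.08]
```

View pics/w6wrist.png

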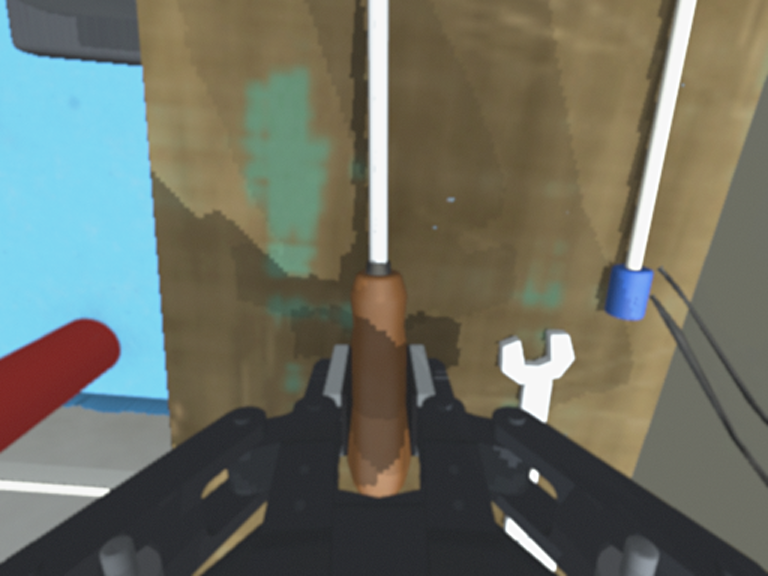

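>>> {"name": "move_arm", "arguments": {
  "translation": [
    [0,0,0.01],
    [0,0,0.02],
    [0,0,0.027],
    [0,0,0.03],
    [0,0,0.0315],
    [0,0,0.0315]
  ],
  "turn": [
    [0,0.15,0],
    [0,0.15,0],
    [0,0.15,0],
    [0,0.15,0],
    [0,0.15,0],
    [0,0.15,0]
  ],
  "hand": [255,255,255,255,255,255]
}}

```text
t: 11.5
tool_pos: [483.8, -383.8, 8.9]
eef_rot: [0.001, 0.999, 0.043, 0.001]
force: [0.2, -0.1, -0.5]
grip_width: 19.5
```

```bash
python3 look.py w7
```

```text
11.5 [ 0.212  0.723  0.496  1.87  -0.525  0.678  1.106] [ 483.8 -383.8    8.9] [8.000e-04 9.991e-01 4.290e-02 1.100e-03] 19.46728509238912 [ 0.2 -0.1 -0.5]
```

>>> {"name": "move_arm", "arguments": {
  "translation": [
    [0,0,0.0015],
    [0,0,0.0015],
    [0,0,0.0015],
    [0,0,0.0015],
    [0,0,0.0015],
    [0,0,-0.01],
    [0,0,-0.05],
    [0,0,-0.09],
    [0,0,-0.12],
    [0,0,-0.12]
  ],
  "turn": [
    [0,0,0],
    [0,0,0],
    [0,0,0],
    [0,0,0],
    [0,0,0],
    [0,0,0],
    [0,0,0],
    [0,0,0],
    [0,0,0],
    [0,0,0]
  ],
  "hand": [255,130,130,130,130,130,130,130,130,130]
}}

```text
t: 12.5
tool_pos: [485.6, -385.9, 134.2]
eef_rot: [0.003, 0.999, 0.043, 0.005]
force: [-0.1, 0.4, -0.1]
grip_width: 41.8
```

```bash
python3 look.py w7 wrist; python3 - <<'E'
from h import *
plan([((480,-230,220),Rgoal(-15)),((475,-60,230),Rgoal(-30))])
E
```

```text
12.5 [ 0.122  0.556  0.62   1.819 -0.409  0.885  1.017] [ 485.6 -385.9  134.2] [0.0032 0.9991 0.0426 0.0046] 41.77286510844237 [-0.1  0.4 -0.1]
[0.0091, -0.1541, -0.0888] [0.19, -0.41, 19.92]
[0.0187, -0.3238, -0.0995] [0.14, -0.43, 34.92]
```

View pics/w7wrist.png

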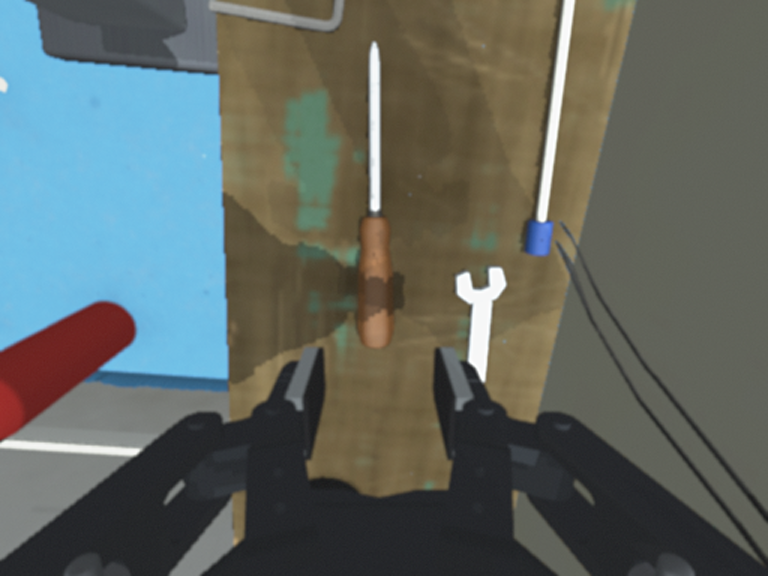

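```bash
python3 - <<'E'
from h import *
plan([((478,-220,225),Rgoal(15)),((470,8,225),Rgoal(30))])
E
```

```text
[0.008, -0.1642, -0.0939] [0.29, -0.34, -10.08]
[0.0195, -0.392, -0.0948] [0.33, -0.3, -25.08]
```

>>> {"name": "move_arm", "arguments": {
  "translation": [
    [0.002,-0.035,-0.03],
    [0.004,-0.075,-0.06],
    [0.006,-0.12,-0.085],
    [0.008,-0.164,-0.094],
    [0.01,-0.205,-0.095],
    [0.012,-0.25,-0.095],
    [0.015,-0.295,-0.095],
    [0.017,-0.335,-0.095],
    [0.019,-0.37,-0.095],
    [0.0195,-0.392,-0.095],
    [0.0195,-0.392,-0.095],
    [0.0195,-0.392,-0.095]
  ],
  "turn": [
    [0,0,-2],
    [0,0,-5],
    [0,0,-8],
    [0,0,-11],
    [0,0,-14],
    [0,0,-17],
    [0,0,-20],
    [0,0,-23],
    [0.3,-0.3,-25],
    [0.3,-0.3,-25],
    [0.3,-0.3,-25],
    [0.3,-0.3,-25]
  ],
  "hand": [80,80,80,80,80,80,80,80,80,80,80,80]
}}

```text
t: 13.75
tool_pos: [468.5, 8.7, 222.7]
eef_rot: [-0.001, 0.966, 0.259, -0.003]
force: [0.1, -0.2, 0.2]
grip_width: 58.4
```

```bash
python3 look.py w8 wrist
```

```text
13.75 [-0.599  0.149  0.501  2.064 -0.09   0.954  0.473] [468.5   8.7 222.7] [-0.0013  0.966   0.2586 -0.0025] 58.40840890426831 [ 0.1 -0.2  0.2]
```

View pics/w8wrist.png

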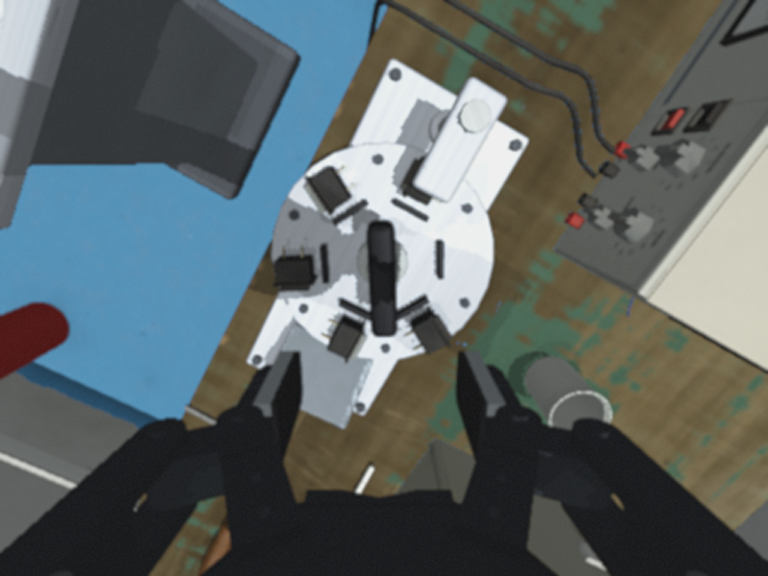

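```bash
cat > bar.py <<'E'
from h import *
import pickle,sys
n=sys.argv[1];c=pickle.load(open(f'{n}wrist.pkl','rb'));im=cv2.imread(f'pics/{n}wristraw.png');g=cv2.cvtColor(im,cv2.COLOR_BGR2GRAY)
W=lambda u,v:((u+.5)/1.5-.5,(v+.5)/1.5-.5)
u0,v0=[int(round(k)) for k in proj(c,(469.5,9,120))]
m=(g<75).astype(np.uint8)
k,l,st,ce=cv2.connectedComponentsWithStats(m);best=min((i for i in range(1,k) if st[i,4]>300),key=lambda i:np.hypot(*(ce[i]-[u0,v0])))
print(st[best]);mm=(l==best)
pts=np.argwhere(mm)[:,::-1]
w=np.array([onz(c,*q,118)[:2] for q in pts]);(cx,cy),(a,b),ang=cv2.minAreaRect(w.astype(np.float32));print('rect',cx,cy,a,b,ang)
mu=w.mean(0);V=np.linalg.svd(w-mu)[2];d=V[0]*(1 if V[0][1]<0 else -1);print('pca',mu,'az long',np.degrees(np.arctan2(d[1],d[0])))
E=[];o=np.array(proj(c,(469,8.5,52)))
for a in np.deg2rad(np.arange(0,360,4)):
    rs=np.arange(60,84,.5);P=np.array([o+r_*np.array([np.cos(a),np.sin(a)]) for r_ in rs],np.float32)
    v=cv2.remap(g,P[:,0].reshape(1,-1),P[:,1].reshape(1,-1),1)[0].astype(float)
    dd=np.diff(cv2.GaussianBlur(v.reshape(1,-1),(0,0),2)[0]);i=np.argmin(dd)
    if dd[i]<-4: E.append(onz(c,*P[i],51)[:2])
E=np.array(E)
for _ in range(8):
    A=np.c_[2*E,np.ones(len(E))];x=np.linalg.lstsq(A,(E**2).sum(1),rcond=None)[0];rr=np.sqrt(x[2]+x[0]**2+x[1]**2);res=np.hypot(*(E-x[:2]).T)-rr;E=E[abs(res)<max(1.,2*res.std())]
print('disc',x[:2],rr,len(E),res.std())
E
python3 bar.py w8; python3 bar.py w1 | head -3
```

```text
[ 227  147   57   77 1486]
rect 467.87896728515625 13.062938690185547 58.70825958251953 60.3910026550293 76.59172058105469
pca [468.29904179  12.51854311] az long -57.40042298427559
disc [469.26285723  11.17139857] 86.95520848969493 44 0.3439734814363321Traceback (most recent call last):
  File "bar.py", line 3, in <module>
    n=sys.argv[1];c=pickle.load(open(f'{n}wrist.pkl','rb'));im=cv2.imread(f'pics/{n}wristraw.png');g=cv2.cvtColor(im,cv2.COLOR_BGR2GRAY)
                                ~~~~^^^^^^^^^^^^^^^^^^^^^^
FileNotFoundError: [Errno 2] No such file or directory: 'w1wrist.pkl'
```

```bash
sed -i 's/g<75/g<float(sys.argv[2])/' bar.py; for t in 35 45; do python3 bar.py w8 $t|head -3;done; python3 - <<'E'
import cv2
im=cv2.imread('pics/w8wristraw.png');cv2.imwrite('pics/z.png',cv2.resize(im[130:240,200:310],None,fx=5,fy=5,interpolation=2))
E
```

```text
[246 148  17  57 493]
rect 462.5663146972656 21.46636390686035 14.950857162475586 53.79420471191406 33.03083801269531
pca [464.99711956  16.32798071] az long -54.93108144006024
[245 148  38  75 782]
rect 475.3563232421875 17.581497192382812 35.473289489746094 72.77012634277344 29.48595428466797
pca [466.82463114  14.73643875] az long -55.54404133286419
```

View pics/z.png

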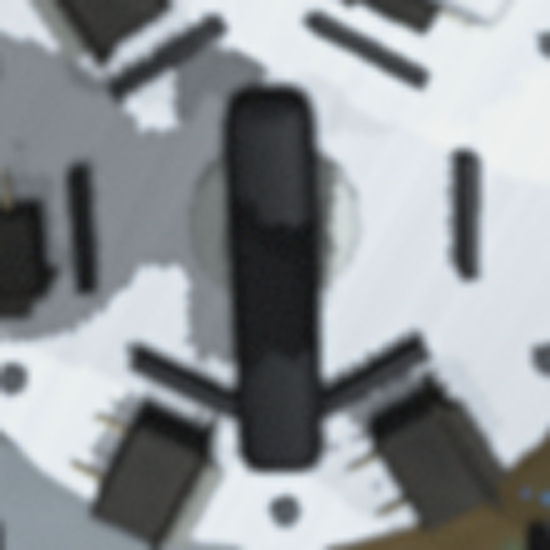

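```bash
python3 - <<'E'
from h import *
import pickle
c=pickle.load(open('w8wrist.pkl','rb'))
P=lambda x,y,z=120:onz(c,200+(x+.5)/5-.5,130+(y+.5)/5-.5,z)
a=P(270,120);b=P(282.5,440);print(a,b,np.degrees(np.arctan2(*(b-a)[1::-1])))
e=P(270,90);f=P(283,467);print('ends',e,f,np.hypot(*(e-f)[:2]),(e+f)/2)
e=P(231,300);f=P(319,300);print(np.hypot(*(e-f)[:2]))
print(c['extrinsics'])
E
```

```text
[451.18298532  40.2117736  120.        ] [484.53234882 -12.63267671 120.        ] -57.74457299616118
ends [448.47785688  44.89223383 120.        ] [487.484739   -17.51418055 120.        ] 73.59413976885658 [467.98129794  13.68902664 120.        ]
16.562180361503803
[[ 8.66500235e-01 -4.77651103e-01 -1.45006094e-01  4.31069171e+02]
 [ 4.99158641e-01  8.26636359e-01  2.59832601e-01  7.48519463e+01]
 [-4.24201878e-03 -2.97526055e-01  9.54704275e-01  3.64393434e+02]
 [ 0.00000000e+00  0.00000000e+00  0.00000000e+00  1.00000000e+00]]
```

```bash
python3 - <<'E'
from h import *
print(observe()['tool_pos'])
plan([((469,11,130),Rgoal(32)),((469,11,91),Rgoal(32))])
E
```

```text
[468.64077121   7.85097384 222.787629  ]
[0.0023, -0.0022, 0.0928] [-0.22, 0.23, -2.13]
[0.0024, -0.0021, 0.1318] [-0.22, 0.23, -2.13]
```

>>> {"name": "move_arm", "arguments": {
  "translation": [
    [0.001,-0.001,0.025],
    [0.002,-0.002,0.06],
    [0.0024,-0.0022,0.093],
    [0.0024,-0.0022,0.115],
    [0.0024,-0.0022,0.13],
    [0.0024,-0.0022,0.131],
    [0.0024,-0.0022,0.131]
  ],
  "turn": [
    [0,0,-1],
    [0,0,-2],
    [-0.2,0.2,-2.1],
    [-0.2,0.2,-2.1],
    [-0.2,0.2,-2.1],
    [-0.2,0.2,-2.1],
    [-0.2,0.2,-2.1]
  ],
  "hand": [80,80,80,80,80,80,80]
}}

```text
t: 14.5
tool_pos: [469.5, 10.9, 92.3]
eef_rot: [0.0, 0.961, 0.275, -0.0]
force: [-0.3, 0.4, -0.4]
grip_width: 58.5
```

```bash
python3 look.py w9 wrist
```

```text
14.5 [-0.514  0.367  0.43   2.178 -0.252  0.643  0.651] [469.5  10.9  92.3] [ 0.      0.9615  0.2749 -0.    ] 58.490497587106724 [-0.3  0.4 -0.4]
```

View pics/w9wrist.png

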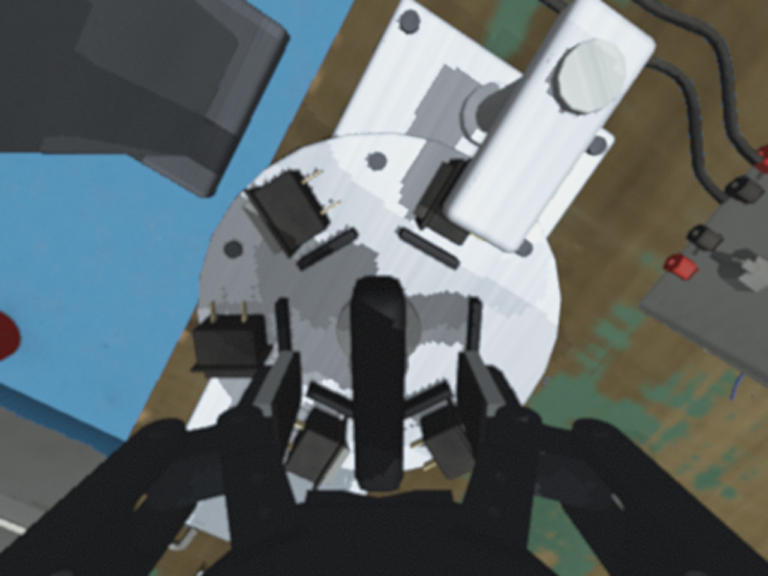

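>>> {"name": "move_arm", "arguments": {
  "translation": [
    [0,0,0],
    [0,0,0],
    [0,0,0],
    [0,0,0],
    [0,0,0],
    [0,0,0],
    [0,0,0]
  ],
  "turn": [
    [0,0,0],
    [0,0,0],
    [0,0,0],
    [0,0,0],
    [0,0,0],
    [0,0,0],
    [0,0,0]
  ],
  "hand": [255,255,255,255,255,255,255],
  "force": 60
}}

```text
t: 15.25
tool_pos: [469.2, 11.3, 93.6]
eef_rot: [-0.001, 0.961, 0.275, 0.0]
force: [-8.2, -3.4, 17.5]
grip_width: 17.1
```

```bash
python3 look.py w9; python3 -c "
from workcell import *
print(observe()['wrist_torque'])"
```

```text
15.25 [-0.515  0.364  0.431  2.178 -0.252  0.645  0.651] [469.2  11.3  93.6] [-5.000e-04  9.614e-01  2.753e-01  3.000e-04] 17.07847962912702 [-8.2 -3.4 17.5]
[-0.40780453  1.03131063  0.04796208]
```

>>> {"name": "move_arm", "arguments": {
  "translation": [
    [0,0,0],
    [0,0,0],
    [0,0,0]
  ],
  "turn": [
    [0,0,4],
    [0,0,8],
    [0,0,12]
  ],
  "hand": [255,255,255]
}}

```text
t: 15.55
tool_pos: [469.2, 11.3, 93.6]
eef_rot: [-0.0, 0.985, 0.173, 0.0]
force: [-9.1, -3.6, 18.0]
grip_width: 17.1
```

```bash
python3 look.py w10 wrist; python3 -c "
from workcell import *
print(observe()['wrist_torque'])"
```

```text
15.55 [-0.559  0.371  0.486  2.181 -0.286  0.648  0.476] [469.2  11.3  93.6] [-4.000e-04  9.849e-01  1.729e-01  2.000e-04] 17.10679870435447 [-9.1 -3.6 18. ]
[-0.53504938  1.1068831  -0.05496094]
```

View pics/w10wrist.png

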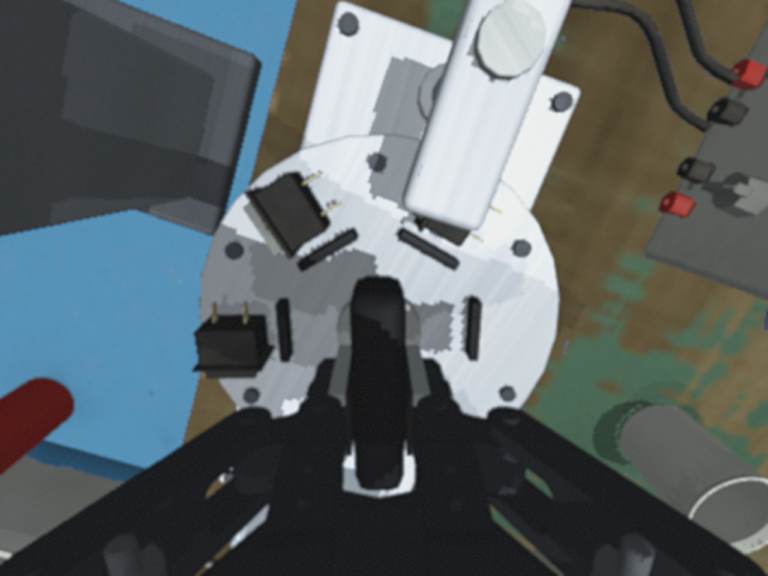

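>>> {"name": "move_arm", "arguments": {
  "translation": [
    [0,0,0],
    [0,0,0],
    [0,0,0],
    [0,0,0],
    [0,0,0],
    [0,0,0],
    [0,0,0],
    [0,0,0],
    [0,0,0],
    [0,0,0],
    [0,0,0],
    [0,0,0]
  ],
  "turn": [
    [0,0,5],
    [0,0,10],
    [0,0,15],
    [0,0,20],
    [0,0,25],
    [0,0,30],
    [0,0,35],
    [0,0,40],
    [0,0,44],
    [0,0,47],
    [0,0,48],
    [0,0,48]
  ],
  "hand": [255,255,255,255,255,255,255,255,255,255,255,255]
}}

```text
t: 16.8
tool_pos: [469.2, 11.2, 93.6]
eef_rot: [-0.001, 0.97, -0.242, -0.0]
force: [-9.3, -2.6, 21.5]
grip_width: 16.9
```

```bash
python3 look.py w11 wrist; python3 -c "
from h import *
s=observe();print(s['wrist_torque'],2*np.degrees(np.arctan2(s['eef_rot'][2],s['eef_rot'][1])))"
```

```text
16.8 [-0.732  0.42   0.71   2.19  -0.443  0.673 -0.2  ] [469.2  11.2  93.6] [-6.000e-04  9.702e-01 -2.422e-01 -0.000e+00] 16.86222217925116 [-9.3 -2.6 21.5]
[-0.95539962  1.2023471   0.06561228] -28.021079597342446
```

View pics/w11wrist.png

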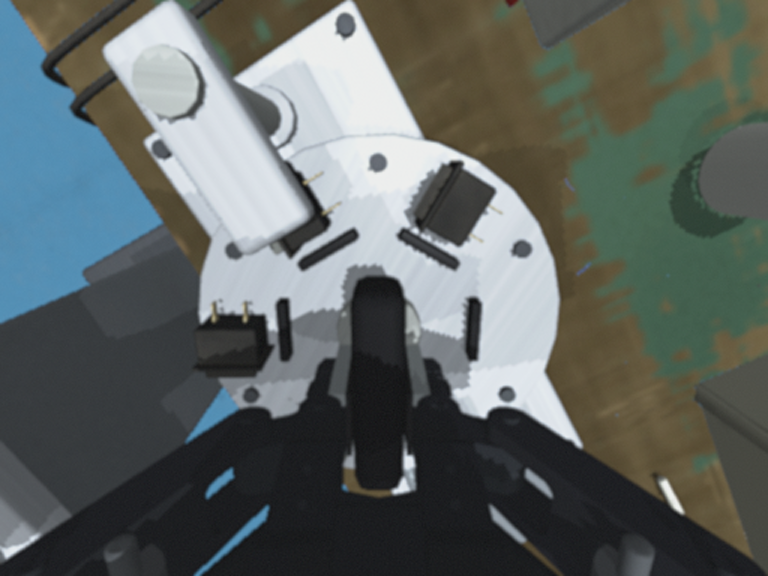

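Turned 60°: the jaws and bar are at -28°, and the next switch sits under the head. Release and lift straight up.

>>> {"name": "move_arm", "arguments": {
  "translation": [
    [0,0,0],
    [0,0,0],
    [0,0,0],
    [0,0,0],
    [0,0,0],
    [0,0,-0.02],
    [0,0,-0.05],
    [0,0,-0.09],
    [0,0,-0.13],
    [0,0,-0.13],
    [0,0,-0.13]
  ],
  "turn": [
    [0,0,0],
    [0,0,0],
    [0,0,0],
    [0,0,0],
    [0,0,0],
    [0,0,0],
    [0,0,0],
    [0,0,0],
    [0,0,0],
    [0,0,0],
    [0,0,0]
  ],
  "hand": [80,80,80,80,80,80,80,80,80,80,80]
}}

```text
t: 17.95
tool_pos: [469.7, 12.6, 222.7]
eef_rot: [-0.001, 0.97, -0.241, 0.001]
force: [0.7, 1.4, -0.6]
grip_width: 58.4
```

```bash
python3 look.py w12 wrist side
```

```text
17.95 [-0.941  0.185  0.895  2.082 -0.18   0.949 -0.436] [469.7  12.6 222.7] [-1.300e-03  9.704e-01 -2.413e-01  7.000e-04] 58.41715610318207 [ 0.7  1.4 -0.6]
```

View pics/w12wrist.png

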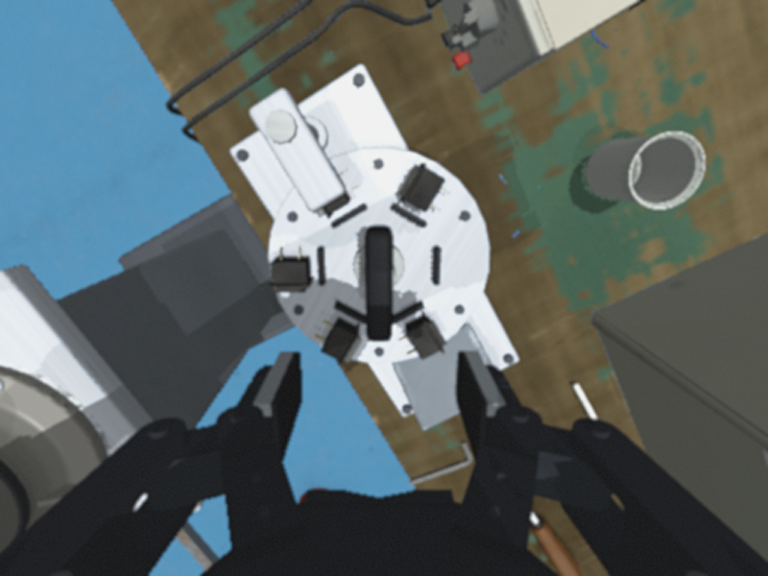

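View pics/w12side.png

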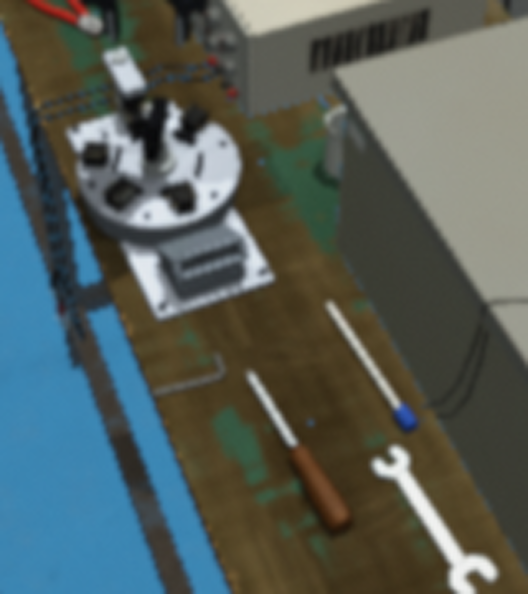

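```bash
python3 -c "
from workcell import *
print(r.job_done(), observe()['t'])"
```

```text
the job is handed in; nothing more can be done
the job is handed in; nothing more can be done
```

I freed the turret, turned it one position clockwise, and handed the job in at about 18 s; the hand-in gave no verdict.

- **Latch:** The first probe, at the middle of the slot, met light resistance (about 3 N) by 33 mm depth. It came up against a hard stop at about 39.5 mm, where I pressed with about 27 N. That fits a tab face at about 24.5 mm plus its 15 mm of travel. The resistance was below the stated 5 N, but the turret then turned freely.
- **Turret:** I gripped the bar and turned it clockwise by 59.9° (gripper reading), then let go. After release the picture showed the bar still in line with the jaws, which fits the click stop. I did not measure the turret's resting angle by any second method.
- **Screwdriver:** It lies on the bench in about its old place, clear of the jig.
- **Other tools:** In the last side picture the hex key, spanner and thermometer look unmoved, and so do the nippers where they are in view. The tape was outside that picture, so I did not check it again, though the arm never went near it.
- **Forces:** The highest force I saw was about 27 N at the hard stop, and about 22 N while gripping the bar, both well under the limits. The arm ended about 100 mm above the bar, touching nothing.
- **Camera disagreement:** The top and wrist cameras disagreed by about 3–4 mm on the turret axis along y. I used values in between for the slot and the wrist camera's value for the bar, and both fits worked.

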